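Roll the wide press roller home on the drawdown board

TASK

Two black rubber rollers lie on the metal drawdown board. Roll the wider one by hand along the board over its sample card until it rests against the raised stop bar, and leave it there. It must roll there, not be picked up or dragged; leave the narrow roller and the paint tin where they are.

Things in the scene. Friction and masses are not known exactly. Their poses are not given: they have to be found in the camera images.
- board: Aluminium board fixed on the bench: plate 300 (x) by 320 (y) by 12 mm, two white cards side by side on it, one per roller. Origin: centre of its underside, on the bench; z up. A dark stop bar, 24 mm high above the plate, spans its width near the +x end, its face at x = +120 mm: a roller against it has its centre at x = +95 mm. Rollers roll along the board's +x.
- wide_center (a point): Centre of the wider roller: black rubber cylinder, 50 mm across, 130 mm long (x along it), thin shaft stubs 14 mm beyond each end, 0.3-0.6 kg. Lies crosswise on the board, centre 37 mm above the bench, 90-150 mm short of its place at the bar; y and z turn as it rolls. Rolls when pushed slowly from behind at half height by closed fingers; stops within mm when let go.
- narrow_center (a point): Centre of the narrow roller, a bystander: also 50 mm across but only 70 mm long, x along it. Lies crosswise in the board's other lane (lanes 160 mm apart), nearer to the bar or farther from it than the wide one.
- tin: Bystander: an upright closed paint tin with a white band, 86 mm in diameter and 98 mm high, standing on the bench beyond the stop-bar end of the board. Origin at the centre of its underside.

How it is judged:
By the outcome, as a careful person would: the job done as asked, in the order asked, and still so for the second after the job is handed in, with the robot touching nothing.
It also fails if it takes over 32 s, if anything falls off the work surface, if the arm or the gripper's body presses on something with over 40 N, if the wrist force passes 120 N, or if a joint passes its speed limit or range.

ROBOT

A 6-joint arm with a two-finger parallel gripper is mounted at the origin on the work surface. World frame = base frame: x ahead of the robot, y to its left, z up, the work surface at z = 0. Lengths are in m, angles in rad, forces in N, time in s.
With the tool pointing down it reaches from about 0.325 to 1 m from the base axis. Payload 5.1 kg.
Tool frame: the origin (TCP) lies at the very end of the fingers, on their centre line; the grasp point (between the pads) lies 19 mm behind it; z points along the fingers, y is the line along which they close (so a half turn about z gives the same grasp; the last joint's range is limited). The gripper opens to 85 mm and grips with 20 to 120 N. Pads are 22 mm wide; open, the fingers measure 114 mm over their backs; the gripper's body (76 mm by 85 mm) begins 54 mm behind the grasp point. The pads swing forward as they close: fully open they stand 13 mm farther back than shut.
Start: joints at [-1.275, 0.124, 1.65, -0, 1.367, -0.083], TCP at [0.24, -0.604, 0.231] pointing down, gripper open.
Joint ranges: [-2.61, 2.61], [-1.02, 2.33], [0.03, 2.71], [-1.35, 4.49], [0.32, 2.68], [-2.91, 2.91]. Speed limits (rad/s): [2.57, 2.57, 3.14, 3.14, 3.14, 3.14].

INTERFACE

Orientations are given as a 3x3 rotation matrix whose columns are the frame's x, y, z axes.
In Python, from bench import env, snapshot, job gives the robot as it stands.
- The arm moves only by the tool servo_tool, never from a script. Its argument "moves" is a list that holds one entry, the list of rows, each a list of 7 numbers: the shift along the tool's x, y, z normalised to -1 to 1, where 1 is 2 cm, then the turn, a rotation vector about the tool's x, y, z normalised to -1 to 1, where 1 is 0.12 rad, then the closure, from 0 (fully open) to 1 (shut). A call has 1 to 20 rows; each row shifts and turns the commanded pose from where the row before left it, along the tool's axes as they then stand; what a row does not reach is not made up. A row lasts 1/10 s, in which the tool goes at most 50 mm and 8.59 degrees, less where a joint would pass 70% of its speed; a pose out of reach is approached as far as the arm can. A call with a number of a shift or a turn outside -1 to 1 is refused whole. A call with a gripper value outside its range is refused whole. The fingers move at their own pace and stop on an object; "squeeze" is the grip in N (left out, the last holds). Time passes only in rows, so rows that do not move let the fingers close. It gives the time, the measured TCP pose, the force, the opening and the grip force at its end, in the units of the state.
- env.state(): the state, without advancing time (a new reading comes with each control period).
- snapshot(name): name is "scene" or "top" or "wrist"; returns a dict with "image" (420x560x3 uint8, blue, green, red), "depth" (420x560 float32, m along the optical axis (not along the pixel's ray), 0 where there is no reading), "fx", "fy", "cx", "cy" (pixels), "dist_coeffs" ([k1, k2, p1, p2, k3] as OpenCV has them; the pictures are not rectified), "R" (3x3) and "t" (3): a world point X has camera coordinates R X + t. Camera axes: x right, y down, z forward; pixel columns grow to the right and rows downward; lengths in m; the calibration is good to about 2 mm. A picture is of the moment at which its call begins.
- job.job_done(): hands the job in; it is judged then, once.
The state is a dict: "clock": time; "joint_positions": joint angles; "qvel": joint speeds; "joint_efforts": joint torques, N m; "eef_pos": TCP position; "ee_rot": TCP orientation; "ft_force": force on the tool from outside, world axes, zero at the start; "wrist_torque": the same for the moment, N m; "finger_gap": finger opening in m; "grip_force": force on a finger pad.
Only numpy, scipy, OpenCV 4.12 (cv2) and the standard library are available. Lean on these libraries where they do the work, as an engineer would, in place of code of your own. Each camera call takes 0.05 s, during which the arm holds its last target. There are 200 camera calls.

## Working session

There is one attempt and no reset: what is moved stays moved. The work goes in short steps, Python scripts to look and compute and a tool call to move; the robot and the scene stay as the last step left them, time stands still between calls to the robot, and variables do not carry over. Pictures are saved under pics/ and viewed, at most 10 in all, crops included, and the job is handed in when it is done.

Besides the shell and the picture viewer there is one more tool, called after "Emit:" by a JSON object that holds its "op" and its "data". servo_tool: Moves the arm, as the interface text tells. Scaled input: -1 to 1 covers 2 cm each way for a shift and 0.12 rad each way for a turn. Its arguments: {"type":"object","properties":{"moves":{"type":"array","items":{"type":"array","items":{"type":"array","items":{"type":"number","minimum":-1,"maximum":1}}}},"squeeze":{"type":"number"}},"required":["moves"]}

```bash
mkdir -p pics
python3 - <<'E'
from bench import env, snapshot
import cv2, numpy as np, pickle
d={}
for n in ("scene","top"):
    s=snapshot(n); d[n]=s; print(n,s["R"],s["t"],s["fx"],s["cx"],s["cy"],s["dist_coeffs"])
pickle.dump(d,open("s.pkl","wb"))
cv2.imwrite("pics/a.png",cv2.resize(np.vstack([d["top"]["image"],d["scene"]["image"]]),(400,600)))
cv2.imwrite("pics/top.png",d["top"]["image"])
st=env.state();print(st["clock"],st["ee_rot"],st["eef_pos"])
E
```

```text
scene [[ 0.56604171  0.82432607 -0.00912742]
 [ 0.56500749 -0.39598976 -0.72384988]
 [-0.6003027   0.40457216 -0.68989712]] [-0.44272236 -0.21097853  1.30031767] 436.291830351248 278.5356893607411 209.99008214201393 [-0.00673321  0.          0.          0.          0.        ]
top [[-8.76687910e-03 -9.99961539e-01  2.49730215e-04]
 [-9.82553287e-01  8.56785957e-03 -1.85783826e-01]
 [ 1.85774541e-01 -1.87411758e-03 -9.82590610e-01]] [0.14924722 0.55656591 0.68483845] 414.05360344726034 277.73862829300276 203.44375661679413 [-0.12531112  0.          0.          0.          0.        ]
0.1 [[ 9.29100809e-01  3.69826180e-01 -5.31412961e-04]
 [ 3.69826522e-01 -9.29099087e-01  1.79732798e-03]
 [ 1.70963645e-04 -1.86642949e-03 -9.99998244e-01]] [ 0.24020573 -0.60340928  0.23018429]
```

View pics/top.png

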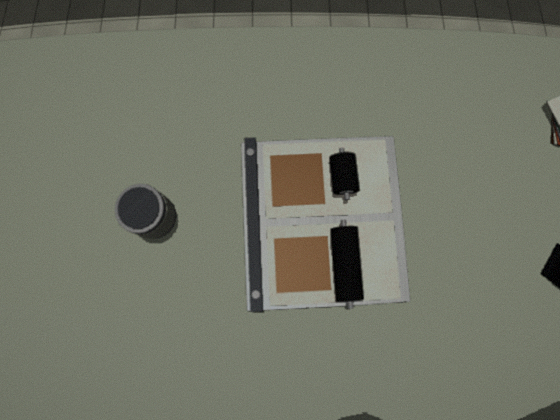

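View pics/a.png

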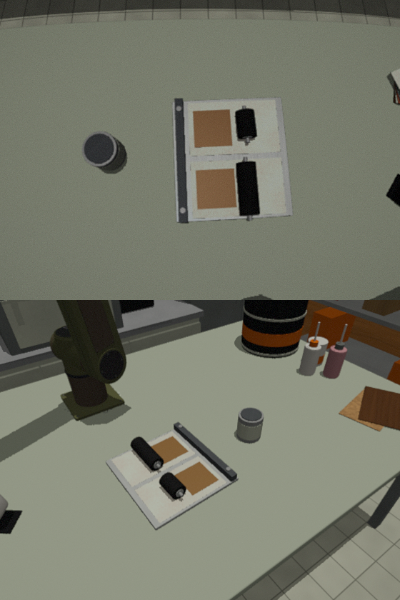

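The top view shows the stop bar at column ~253, the wide roller at ~(347,263), the narrow one at ~(344,174) and the tin at ~(142,208). Board +x points left in the image, which is about world +y.

```bash
cat > h.py <<'E'
import cv2, numpy as np
def ray(s,uv,z):
    K=np.array([[s["fx"],0,s["cx"]],[0,s["fy"],s["cy"]],[0,0,1]])
    p=cv2.undistortPoints(np.float64(uv).reshape(-1,1,2),K,np.float64(s["dist_coeffs"])).reshape(-1,2)
    R=s["R"];C=-R.T@s["t"]; d=np.c_[p,np.ones(len(p))]@R
    return C+d*((z-C[2])/d[:,2])[:,None]
def blobs(s,lo,box):
    g=s["image"].max(2); m=np.zeros_like(g); x0,y0,x1,y1=box
    m[y0:y1,x0:x1]=(g[y0:y1,x0:x1]<lo)*255
    cs,_=cv2.findContours(m,cv2.RETR_EXTERNAL,cv2.CHAIN_APPROX_NONE)
    return sorted([c for c in cs if cv2.contourArea(c)>100],key=cv2.contourArea,reverse=True)
E
python3 - <<'E'
import pickle; from h import *
s=pickle.load(open("s.pkl","rb"))["top"]
for name,lo,box,z in (("rollers",35,(300,120,390,320),.037),("bar",75,(236,130,268,318),.036)):
    for c in blobs(s,lo,box):
        P=ray(s,c.reshape(-1,2),z)[:,:2]
        (cx,cy),wh,a=cv2.minAreaRect(np.float32(P*1000)); b=cv2.boxPoints(((cx,cy),wh,a))
        print(name,cx,cy,wh,a,b.round(1).tolist())
for v in (170,230,290):
    print(v,s["image"][v,242:268].max(1), s["image"][v,325:370].max(1), s["image"][v,385:412].max(1))
for u in (320,380):
    print(u,s["image"][128:145,u].max(1),s["image"][296:316,u].max(1))
E
```

```text
rollers 452.3218994140625 23.411386489868164 (132.4751739501953, 48.36385726928711) 2.7648677825927734 [[385.0, 44.400001525878906], [387.29998779296875, -3.9000000953674316], [519.5999755859375, 2.5], [517.2999877929688, 50.79999923706055]]
rollers 617.7766723632812 21.97980308532715 (79.08655548095703, 48.213497161865234) 3.861374855041504 [[576.7000122070312, 43.400001525878906], [579.9000244140625, -4.699999809265137], [658.9000244140625, 0.6000000238418579], [655.5999755859375, 48.70000076293945]]
bar 527.4277954101562 188.9537811279297 (319.8805847167969, 21.964534759521484) 2.265230178833008 [[367.20001220703125, 193.60000610351562], [368.0, 171.6999969482422], [687.7000122070312, 184.3000030517578], [686.7999877929688, 206.1999969482422]]
170 [131 154 150 101  60  52  54  49  56  50  51  48  57  46  42  72 128 152
 150 148 151 153 156 161 163 164] [162 164 159 158 104  47  13   2  14   9  16  12   0   7   0  17  18  11
  14  21  14  21  18   4  19   3  17  10  15   6   1  27  91 154 163 159
 157 158 160 157 161 158 162 161 159] [161 161 163 150 141 138 140 134 135 134 141 136
[... 488 characters left out ...]
1 129 159 157 121  67  48  57  79  86 100  93  79  62  53
  49  57 107 151 163 160 161 164] [139 142 138 140 142 143 145 156 140  88  25  15   6   7  12  12  22  10
   9  15  12   6  15  12  14  13   3   7  15  12  11  22  10  11   9  15
   0  30  96 149 160 164 161 162 156] [158 158 153 160 157 157 156 160 161 160 154 159 160 153 157 141 146 140
 144 135 141 137 141 129 117 118 120]
320 [125 120 122 122 126 125 124 124 125 124 120 136 143 145 147 159 160] [155 161 156 158 160 156 157 154 161 163 148  98 113 124 126 122 126 122
 125 121]
380 [123 122 125 129 131 126 129 115 121 133 138 140 156 162 158 157 159] [160 168 157 141 140 147 143 121 114 123 125 127 123 124 125 125 127 124
 123 126]
```

Emit:
{"op": "servo_tool", "data": {"moves": [[[0,0,0,0,0,-1,0.7],[0,0,0,0,0,-1,0.7],[0,0,0,0,0,-1,0.7],[0,0,0,0,0,-1,0.7],[0,0,0,0,0,-1,0.7],[0,0,0,0,0,-1,0.7],[0,0,0,0,0,-1,0.7],[0,0,0,0,0,-1,0.7],[0,0,0,0,0,-1,0.7],[0,0,0,0,0,-1,0.7],[0,0,0,0,0,-0.27,0.7],[0,0,0,0,0,0,0.7]]]}}

```text
clock: 1.3
eef_pos: [0.2402, -0.6036, 0.2306]
ee_rot: [[-0.04, 0.999, -0.0], [0.999, 0.04, 0.001], [0.001, -0.0, -1.0]]
ft_force: [-0.0, -0.4, 0.1]
finger_gap: 0.0256
grip_force: 0.0
```

Emit:
{"op": "servo_tool", "data": {"moves": [[[0.95,0.42,0,0,0,0,0.7],[0.95,0.42,0,0,0,0,0.7],[0.95,0.42,0,0,0,0,0.7],[0.95,0.42,0,0,0,0,0.7],[0.95,0.42,0,0,0,0,0.7],[0.95,0.42,0,0,0,0,0.7],[0.95,0.42,0,0,0,0,0.7],[0.95,0.42,0,0,0,0,0.7],[0.95,0.42,0,0,0,0,0.7],[0.95,0.42,0,0,0,0,0.7],[0.95,0.42,0,0,0,0,0.7],[0.95,0.42,0,0,0,0,0.7],[0.95,0.42,0,0,0,0,0.7],[0.95,0.42,0,0,0,0,0.7],[0.95,0.42,0,0,0,0,0.7],[0.95,0.42,0,0,0,0,0.7],[0.95,0.42,0,0,0,0,0.7],[0.95,0.42,0,0,0,0,0.7],[0.95,0.42,0,0,0,0,0.7],[0.95,0.42,0,0,0,0,0.7]]]}}

```text
clock: 3.3
eef_pos: [0.393, -0.2159, 0.2313]
ee_rot: [[-0.04, 0.999, 0.0], [0.999, 0.04, -0.0], [-0.0, 0.0, -1.0]]
ft_force: [0.2, -0.4, 0.8]
finger_gap: 0.0255
grip_force: 0.0
```

Emit:
{"op": "servo_tool", "data": {"moves": [[[0.94,0.38,0,0,0,0,0.7],[0.94,0.38,0,0,0,0,0.7],[0.94,0.38,0,0,0,0,0.7],[0.94,0.38,0,0,0,0,0.7],[0.94,0.38,0,0,0,0,0.7],[0.94,0.38,0,0,0,0,0.7],[0.94,0.38,0,0,0,0,0.7],[0.94,0.38,0,0,0,0,0.7],[0.94,0.38,0,0,0,0,0.7],[0,0,1,0,0,0,0.7],[0,0,1,0,0,0,0.7],[0,0,1,0,0,0,0.7],[0,0,1,0,0,0,0.7],[0,0,1,0,0,0,0.7],[0,0,1,0,0,0,0.7],[0,0,1,0,0,0,0.7],[0,0,0.9,0,0,0,0.7],[0,0,0,0,0,0,0.7]]]}}

```text
clock: 5.1
eef_pos: [0.4518, -0.0446, 0.0706]
ee_rot: [[-0.041, 0.999, -0.006], [0.999, 0.041, 0.001], [0.001, -0.006, -1.0]]
ft_force: [0.0, 0.3, 0.5]
finger_gap: 0.0257
grip_force: 0.0
```

Run:
```python
from bench import env, snapshot
import cv2, numpy as np
a=snapshot("top")["image"][110:330,220:440]; b=snapshot("wrist")["image"]
cv2.imwrite("pics/b.png",np.hstack([cv2.resize(a,(420,420)),cv2.resize(b,(380,420))]))
```

```text
(no output)
```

View pics/b.png

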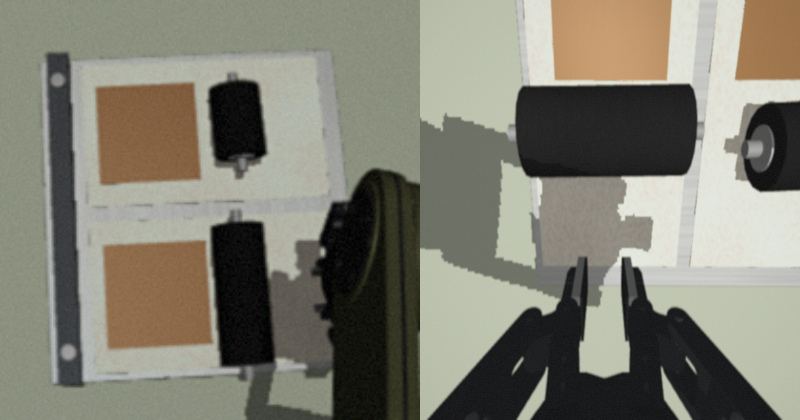

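The right half (wrist view) shows the fingers at column ~603, centred on the wide roller (515–697). In the top view neither roller has moved.

Emit:
{"op": "servo_tool", "data": {"moves": [[[0,0,0.6,0,0,0,0.7],[0,0,0.6,0,0,0,0.7],[0,0,0.6,0,0,0,0.7],[0,0,0.4,0,0,0,0.7],[0.4,0.05,0,0,0,0,0.7],[0.4,0,0,0,0,0,0.7],[0.2,0,0,0,0,0,0.7],[0.1,0,0,0,0,0,0.7],[0.1,0,0,0,0,0,0.7],[0.1,0,0,0,0,0,0.7],[0.1,0,0,0,0,0,0.7],[0.1,0,0,0,0,0,0.7],[0.1,0,0,0,0,0,0.7],[0.1,0,0,0,0,0,0.7],[0.1,0,0,0,0,0,0.7],[0.1,0,0,0,0,0,0.7],[0.1,0,0,0,0,0,0.7],[0.1,0,0,0,0,0,0.7],[0.1,0,0,0,0,0,0.7]]]}}

```text
clock: 7.1
eef_pos: [0.4536, -0.0014, 0.0293]
ee_rot: [[-0.04, 0.999, -0.0], [0.999, 0.04, 0.0], [0.0, -0.0, -1.0]]
ft_force: [0.1, -0.1, 0.4]
finger_gap: 0.0257
grip_force: 0.1
```

Run:
```python
from bench import env, snapshot
import cv2, numpy as np
a=snapshot("top")["image"][110:330,220:440]; b=snapshot("wrist")["image"]
cv2.imwrite("pics/c.png",np.hstack([cv2.resize(a,(420,420)),cv2.resize(b,(380,420))]))
```

```text
(no output)
```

View pics/c.png

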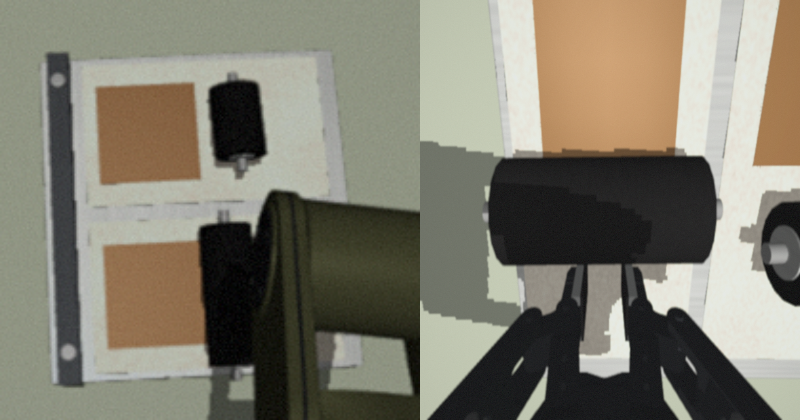

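The wide roller has moved about 10 mm with the fingers behind it (fingers at 603,265 in the wrist view), still square to the lane. I'll keep pushing slowly.

Emit:
{"op": "servo_tool", "data": {"moves": [[[0.12,0,0.02,0,0,0,0.7],[0.14,0,0.02,0,0,0,0.7],[0.14,0,0.02,0,0,0,0.7],[0.14,0,0.02,0,0,0,0.7],[0.14,0,0.02,0,0,0,0.7],[0.14,0,0,0,0,0,0.7],[0.14,0,0,0,0,0,0.7],[0.14,0,0,0,0,0,0.7],[0.14,0,0,0,0,0,0.7],[0.14,0,0,0,0,0,0.7],[0.14,0,0,0,0,0,0.7],[0.14,0,0,0,0,0,0.7],[0.14,0,0,0,0,0,0.7],[0.14,0,0,0,0,0,0.7],[0.14,0,0,0,0,0,0.7],[0.14,0,0,0,0,0,0.7],[0.14,0,0,0,0,0,0.7],[0.14,0,0,0,0,0,0.7],[0.14,0,0,0,0,0,0.7],[0.14,0,0,0,0,0,0.7]]]}}

```text
clock: 9.2
eef_pos: [0.4513, 0.0542, 0.0273]
ee_rot: [[-0.04, 0.999, -0.0], [0.999, 0.04, 0.0], [0.0, -0.0, -1.0]]
ft_force: [0.1, -0.2, -0.5]
finger_gap: 0.0255
grip_force: 0.1
```

Run:
```python
from bench import env, snapshot
import cv2, numpy as np
a=snapshot("top")["image"][110:330,220:440]; b=snapshot("wrist")["image"]
cv2.imwrite("pics/d.png",np.hstack([cv2.resize(a,(420,420)),cv2.resize(b,(380,420))]))
```

```text
(no output)
```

View pics/d.png

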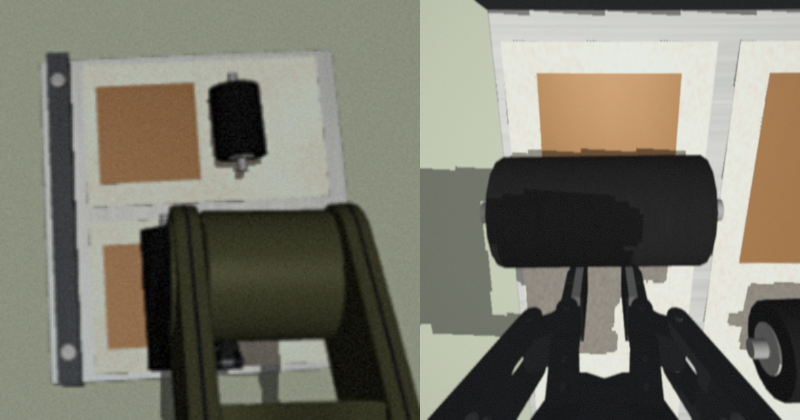

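The roller is rolling straight over its card, with about 60 mm left, and the narrow roller is untouched.

Emit:
{"op": "servo_tool", "data": {"moves": [[[0.12,0,0,0,0,0,0.7],[0.14,0,0,0,0,0,0.7],[0.14,0,0,0,0,0,0.7],[0.14,0,0,0,0,0,0.7],[0.14,0,0,0,0,0,0.7],[0.14,0,0,0,0,0,0.7],[0.14,0,0,0,0,0,0.7],[0.14,0,0,0,0,0,0.7],[0.14,0,0,0,0,0,0.7],[0.14,0,0,0,0,0,0.7],[0.14,0,0,0,0,0,0.7],[0.14,0,0,0,0,0,0.7],[0.14,0,0,0,0,0,0.7],[0.14,0,0,0,0,0,0.7],[0.14,0,0,0,0,0,0.7],[0.14,0,0,0,0,0,0.7],[0.14,0,0,0,0,0,0.7],[0.12,0,0,0,0,0,0.7]]]}}

```text
clock: 11.1
eef_pos: [0.4493, 0.1037, 0.0273]
ee_rot: [[-0.04, 0.999, 0.0], [0.999, 0.04, 0.0], [0.0, 0.0, -1.0]]
ft_force: [0.3, 0.2, 0.3]
finger_gap: 0.025
grip_force: 0.3
```

Emit:
{"op": "servo_tool", "data": {"moves": [[[0.07,0,0,0,0,0,0.7],[0.07,0,0,0,0,0,0.7],[0.06,0,0,0,0,0,0.7],[0.06,0,0,0,0,0,0.7]]]}}

```text
clock: 11.5
eef_pos: [0.4492, 0.1088, 0.0273]
ee_rot: [[-0.04, 0.999, 0.0], [0.999, 0.04, -0.0], [-0.0, 0.0, -1.0]]
ft_force: [0.2, -0.1, 0.6]
finger_gap: 0.0256
grip_force: 0.1
```

Run:
```python
from bench import env, snapshot
import cv2, numpy as np
a=snapshot("top")["image"][110:330,220:440]; b=snapshot("wrist")["image"]
cv2.imwrite("pics/e.png",np.hstack([cv2.resize(a,(300,420)),cv2.resize(b,(500,420))]))
```

```text
(no output)
```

View pics/e.png

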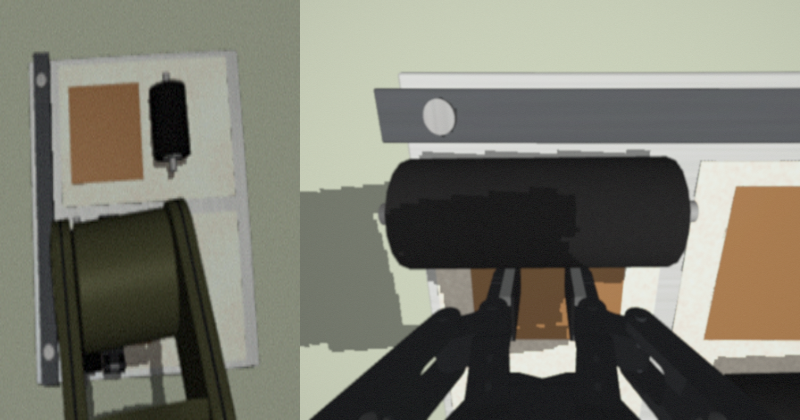

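The roller (rows 155–268) is still slightly short of the bar's lower edge (row ~142) and parallel to it. I'll creep forward and watch the force.

Emit:
{"op": "servo_tool", "data": {"moves": [[[0.06,0,0,0,0,0,0.7],[0.06,0,0,0,0,0,0.7],[0.05,0,0,0,0,0,0.7],[0.05,0,0,0,0,0,0.7]]]}}

```text
clock: 12.0
eef_pos: [0.449, 0.1132, 0.0274]
ee_rot: [[-0.04, 0.999, 0.0], [0.999, 0.04, -0.0], [-0.0, 0.0, -1.0]]
ft_force: [0.6, -0.5, 0.2]
finger_gap: 0.0256
grip_force: 0.1
```

Emit:
{"op": "servo_tool", "data": {"moves": [[[0.04,0,0,0,0,0,0.7],[0.04,0,0,0,0,0,0.7]]]}}

```text
clock: 12.2
eef_pos: [0.4489, 0.1147, 0.0273]
ee_rot: [[-0.04, 0.999, -0.0], [0.999, 0.04, -0.0], [-0.0, -0.0, -1.0]]
ft_force: [-0.5, -0.7, 0.2]
finger_gap: 0.0257
grip_force: 0.4
```

Emit:
{"op": "servo_tool", "data": {"moves": [[[0.04,0,0,0,0,0,0.7],[0.04,0,0,0,0,0,0.7]]]}}

```text
clock: 12.4
eef_pos: [0.4487, 0.1155, 0.0274]
ee_rot: [[-0.041, 0.999, -0.001], [0.999, 0.041, -0.002], [-0.002, -0.001, -1.0]]
ft_force: [-1.5, -7.9, 3.7]
finger_gap: 0.0257
grip_force: 3.8
```

Emit:
{"op": "servo_tool", "data": {"moves": [[[0.02,0,0,0,0,0,0.7],[0,0,0,0,0,0,0.7]]]}}

```text
clock: 12.6
eef_pos: [0.4487, 0.1155, 0.0274]
ee_rot: [[-0.041, 0.999, -0.001], [0.999, 0.041, -0.003], [-0.003, -0.001, -1.0]]
ft_force: [-0.9, -7.8, 3.0]
finger_gap: 0.0256
grip_force: 3.6
```

Emit:
{"op": "servo_tool", "data": {"moves": [[[-0.05,0,0,0,0,0,0.7],[-0.05,0,0,0,0,0,0.7],[-0.1,0,0,0,0,0,0.7],[-0.2,0,0,0,0,0,0.7],[-0.5,0,0,0,0,0,0.7],[-0.8,0,0,0,0,0,0.7],[-0.8,0,0,0,0,0,0.7],[-0.8,0,0,0,0,0,0.7],[0,0,-0.8,0,0,0,0.7],[0,0,-0.8,0,0,0,0.7],[0,0,-0.8,0,0,0,0.7],[-1,0,-0.5,0,0,0,0.7],[-1,0,-0.5,0,0,0,0.7],[-1,0,0,0,0,0,0.7],[-1,0,0,0,0,0,0.7],[-1,0,0,0,0,0,0.7],[-1,0,0,0,0,0,0.7],[-1,0,0,0,0,0,0.7],[0,0,0,0,0,0,0.7]]]}}

```text
clock: 14.5
eef_pos: [0.4571, -0.0912, 0.0955]
ee_rot: [[-0.037, 0.999, 0.0], [0.999, 0.037, -0.001], [-0.001, 0.0, -1.0]]
ft_force: [-0.8, 0.8, -1.0]
finger_gap: 0.0256
grip_force: 0.0
```

Run:
```python
from bench import env, snapshot
from h import *
s=snapshot("top"); a=s["image"][110:330,220:440]; w=snapshot("wrist"); b=w["image"]
cv2.imwrite("pics/f.png",np.hstack([cv2.resize(a,(400,400)),cv2.resize(b,(400,400))]))
for c in blobs(s,35,(255,120,390,320)):
    P=ray(s,c.reshape(-1,2),.037)[:,:2]; print(cv2.minAreaRect(np.float32(P*1000)))
```

```text
((445.07061767578125, 151.7297821044922), (131.6685791015625, 49.150917053222656), 2.491344690322876)
((617.9015502929688, 21.892662048339844), (76.29354858398438, 48.02278518676758), 3.861375093460083)
```

View pics/f.png

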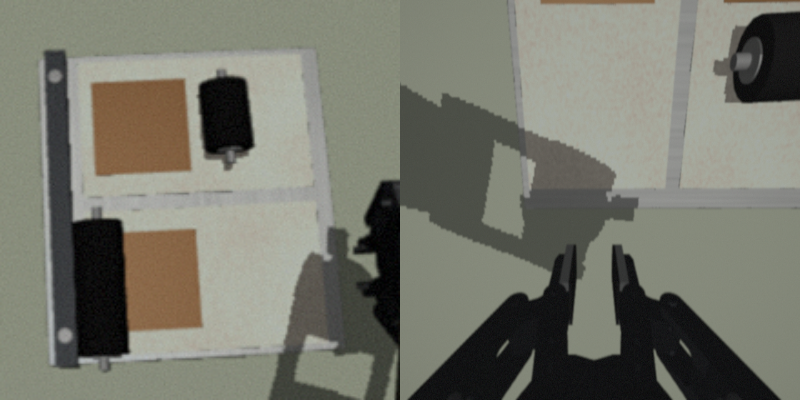

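The roller rests against the bar along its full length (top view, columns 73–128). The narrow roller hasn't moved, and the gripper is clear.

```bash
python3 -c "
from bench import job
print(job.job_done())"
```

```text
the job is handed in; nothing more can be done
None
```

I pushed the wide roller slowly, with nearly closed fingers (26 mm gap), about 128 mm along its lane until it rested square against the stop bar. I backed the arm clear and handed the job in at about 14.6 s; the narrow roller stayed put and the arm never went near the tin. The pictures can't prove that it rolled without slipping, but the push force stayed under 1 N until the bar.

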